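# Slide a weld coupon under the inspection jig's spring clip

## Task

In the green inspection jig, press the blue tail of the spring clip fully down with one fingertip and keep it down while the other fingertip pushes the bare-metal weld coupon along its channel, under the raised clip nose, until it sits fully home against the red end stop. Only then let the tail come up, so that the clip closes on the coupon, and move clear. Grasp and lift nothing: the coupon stays flat on the jig, and everything else on the bench stays where it is.

Things in the scene. Friction and masses are not known exactly. Their poses are not given: they have to be found in the camera images.
- jig: Inspection jig fixed to the bench: green base 215 x 150 x 12 mm, dark bed 30 mm above the bench. Origin at bench level under the channel's centre line; z up, x = push direction, y from the channel to the blue tail. Channel along x at y = 0, from x = -115 to +75; yellow rails 7 mm above the bed, inner faces at y = +-26.5. Hinge posts, 10 mm square, at (-108, 40) and (72, 40), 57 mm high. It does not move.
- clip (a joint): Rocking spring clip, rad, about a hinge bar (9 mm) along jig x at y = 40, 50 mm above the bench. 0 = at rest, nose 3 mm above the bed, blocking the channel; 0.40 = tail level, nose 20 mm above the bed; 0.46 = tail fully down, rigid limit, nose 22 mm up; about 0.21 = closed on the coupon. A spring pushes the tail up: at mid width about 4 N at rest, 8 N fully pressed.
- tail (a point): Middle of the top of the clip's blue tail, a smooth flange 165 mm long (jig x = -102 to +63), 42 wide (y = 54 to 96 when pressed), 3 thick; moves with the clip. In the jig: (-20, 78, 49) mm at rest, sloping up outwards; (-20, 75, 34.5) at 0.40 rad, then level; 32.5 high at the limit. A fingertip holding it down is then 2 to 5 mm above bed level, below the coupon's top, and can slide along it in x.
- nose (a point): Near end, underside, of the clip's brass nose bar (14 mm diameter, 35 long, along the channel over jig x = 25 to 60). This point moves with the clip; at rest it is at jig (25, -2, 33) mm. A blue arm joins it to the hinge over jig x = 31 to 54; raised, it reaches 72 mm above the bench.
- coupon: Weld coupon, a bare silvery metal plate 80 (its x) x 50 x 12 mm with a dark ground weld line across it, 0.3 to 0.5 kg. Origin at the centre of its underside. Lies on the bed between the rails (3 mm play), axes along the jig's, at first with its origin at jig x = -35 to -20, short of the nose. Push on its rear end face, 40 mm behind its origin, bed level to 12 mm above it.
- home (a point): Where the coupon's origin lies when it is home: on the bed at jig (35, 0, 30) mm; axes along the jig's. The coupon's front end then touches the red end stop, whose face is at jig x = 75 (50 wide, 16 mm high above the bed).
- spare: Bystander: a red-painted coupon of the same size lying on the bench beside the jig, on its -y side. Origin under its centre.
- wrench: Bystander: wrench lying on the bench on the jig's +y side. Origin under its middle.
- screwdriver: Bystander: screwdriver lying on the bench.
- hammer: Bystander: hammer lying on the bench.
- spraycan: Bystander: blue spray can, 64 mm diameter, 170 mm high, upright.
- tape: Bystander: yellow ring (tape core), 100 mm diameter, 25 mm high, lying flat.
- punch: Bystander: brass punch standing on the bench on the jig's -y side, 24 mm diameter, 60 mm high.
Mind the look-alikes: they are no part of the job. Several things have the shape of the coupon; the one meant has the colours described above.

How it is judged:
By the outcome, as a careful person would: the job done as asked, in the order asked, and still so for the second after the job is handed in, with the robot touching nothing.
It also fails if it takes over 59 s, if anything falls off the work surface, if the arm or the gripper's body presses on something with over 40 N, if the wrist force passes 120 N, or if a joint passes its speed limit or range.

## Robot

A 6-joint arm with a two-finger parallel gripper is mounted at the origin on the work surface. World frame = base frame: x ahead of the robot, y to its left, z up, the work surface at z = 0. Lengths are in mm, angles in rad, forces in N, time in s.
With the tool pointing down it reaches from about 350 to 775 mm from the base axis. Payload 7.3 kg.
Tool frame: the origin (TCP) lies at the very end of the fingers, on their centre line; the grasp point (between the pads) lies 19 mm behind it; z points along the fingers, y is the line along which they close (so a half turn about z gives the same grasp; the last joint's range is limited). The gripper opens to 92 mm and grips with 3 to 60 N. Pads are 19 mm wide; open, the fingers measure 130 mm over their backs; the gripper's body (75 mm by 190 mm) begins 47 mm behind the grasp point.
Start: joints at [1.03, 0.342, 1.524, -0, 1.275, -0.146], TCP at [201.916, 484.642, 198.341] pointing down, gripper open.
Joint ranges: [-2.53, 2.53], [-0.77, 2.02], [0.04, 2.7], [-1, 4.14], [0.28, 2.66], [-3.11, 3.11]. Speed limits (rad/s): [2.57, 2.57, 3.14, 3.14, 3.14, 3.14].

## Interface

Orientations are given as [roll, pitch, yaw] about the fixed x, y, z axes, in that order (R = Rz(yaw) Ry(pitch) Rx(roll)).
In Python, from plant import * gives the robot as it stands.
- The arm moves only by the tool arm_command, never from a script. Its arguments are lists of equal length, an entry for each row: "gripper": the finger opening in mm, from 0 to 91.8; "dp": the shift along the tool's x, y, z in units of 25 mm (1.0 is 25 mm), a list of three; "twist": the turn about the tool's z in units of 5 degrees (1.0 is 5 degrees). A call has exactly 5 rows; each row shifts and turns the commanded pose from where the row before left it, along the tool's axes as they then stand; what a row does not reach is not made up. A row lasts 1/8 s, in which the tool goes at most 62.5 mm and 10.7 degrees, less where a joint would pass 70% of its speed; a pose out of reach is approached as far as the arm can. A call is refused whole if a number of a shift passes 1 or a number of a turn 1, either way. A call with a gripper value outside its range is refused whole. The fingers move at their own pace and stop on an object; the grip force is fixed at half the most. Time passes only in rows, so rows that do not move let the fingers close, or fill a call up. It gives the time, the measured TCP pose, the force, the opening and the grip force at its end, in the units of the state.
- get_obs(): the state, without advancing time (a new reading comes with each control period).
- capture(name): name is "scene" or "top"; returns the picture (384x512x3 uint8, red, green, blue); there is no depth.
- get_calibration(name): a dict with "mtx" (3x3 intrinsics, pixels), "position" and "attitude" of the camera in the world. Camera axes: x right, y down, z forward; pixel columns grow to the right and rows downward; lengths in mm; the calibration is good to about 2 mm. A picture is of the moment at which its call begins. get_calibration takes no time and is no camera call.
- close_job(): hands the job in; it is judged then, once.
The state is a dict: "time": time; "joint_positions": joint angles; "dq": joint speeds; "tau": joint torques, N m; "tool_pos": TCP position; "tcp_rot": TCP orientation; "contact_force": force on the tool from outside, world axes, zero at the start; "moment": the same for the moment, N m; "grip_width": finger opening in mm; "finger_force": force on a finger pad.
Only numpy, scipy, OpenCV 4.12 (cv2) and the standard library are available. Lean on these libraries where they do the work, as an engineer would, in place of code of your own. Each camera call takes 0.05 s, during which the arm holds its last target. There are 200 camera calls.

## Working session

There is one attempt and no reset: what is moved stays moved. The work goes in short steps, Python scripts to look and compute and a tool call to move; the robot and the scene stay as the last step left them, time stands still between calls to the robot, and variables do not carry over. Pictures are saved under pics/ and viewed, at most 10 in all, crops included, and the job is handed in when it is done.

Besides the shell and the picture viewer there is one more tool, called after ">>>" in YAML: its name, and indented under it one key for each argument. arm_command: Moves the arm, as the interface text tells. Its arguments: {"type":"object","properties":{"gripper":{"type":"array"},"dp":{"type":"array"},"twist":{"type":"array"}},"required":["gripper","dp","twist"]}

```bash
mkdir -p pics; ls; python3 - <<'E'
from plant import *
import cv2
for n in("scene","top"):
    im=capture(n); cv2.imwrite(f"pics/{n}0.png",im[:,:,::-1]); print(n,get_calibration(n))
print(get_obs())
E
```

```text
pics
scene {'mtx': array([[425.66046136,   0.        , 259.66163765],
       [  0.        , 425.66046136, 188.88104633],
       [  0.        ,   0.        ,   1.        ]]), 'position': array([1123.56408917, -612.4913301 ,  753.47043117]), 'attitude': array([-2.24751274, -0.01985251,  0.77660166])}
top {'mtx': array([[398.17397571,   0.        , 250.67554057],
       [  0.        , 398.17397571, 190.40542585],
       [  0.        ,   0.        ,   1.        ]]), 'position': array([ 336.16000727,   27.6969348 , 1318.88645465]), 'attitude': array([-2.98021768e+00,  3.24485113e-04, -1.57552902e+00])}
{'time': 0.1, 'joint_positions': array([ 1.02996604e+00,  3.42652213e-01,  1.52489724e+00, -2.40091354e-06,
        1.27540348e+00, -1.46009291e-01]), 'dq': array([-0.00128013, -0.00146688, -0.00103931, -0.00027112, -0.00010886,
       -0.00058434]), 'tau': array([ 7.58452443e-04, -4.32003736e+01, -2.44693959e+01,  7.18017155e-02,
        5.26141527e-02, -4.05650894e-05]), 'tool_pos': array([201.71851301, 484.27647135, 197.7233866 ]), 'tcp_rot': array([-3.14024651e+00, -1.95636874e-04,  2.74677222e+00]), 'contact_force': array([ 0.56606104,  0.29289872, -0.29758981]), 'moment': array([-0.02123184,  0.0247927 , -0.0261121 ]), 'finger_force': 0.0, 'grip_width': 91.44005624885702}
```

View pics/scene0.png

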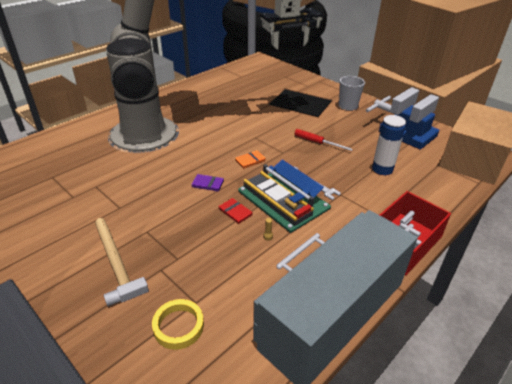

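View pics/top0.png

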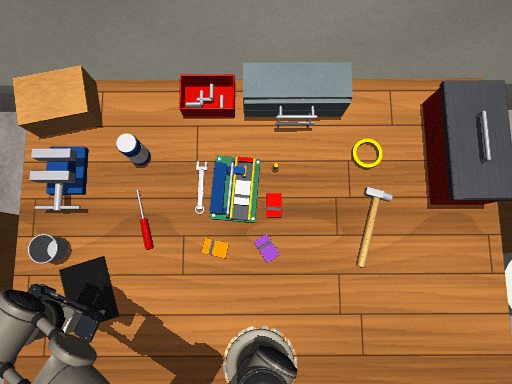

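The scene shows the jig near (285,195), with the red spare and the punch on its near side. In the top view the green base is at about (235,188), with the blue tail on the left at (217,190), the silvery coupon at (242,190) and the red stop at (245,160). The push direction is therefore about world +x. Next I'll measure the jig pose.

```bash
cat > h.py <<'E'
from plant import *
import cv2, numpy as np
from scipy.spatial.transform import Rotation as R
def ray(n,uv,z):
    c=get_calibration(n); Rm=R.from_euler('xyz',c['attitude']).as_matrix()
    uv=np.atleast_2d(np.array(uv,float)); d=np.c_[uv,np.ones(len(uv))]@np.linalg.inv(c['mtx']).T@Rm.T
    p=c['position']; return p+d*((z-p[2])/d[:,2])[:,None]
def proj(n,P):
    c=get_calibration(n); Rm=R.from_euler('xyz',c['attitude']).as_matrix()
    q=(np.atleast_2d(P)-c['position'])@Rm@c['mtx'].T; return q[:,:2]/q[:,2:]
E
python3 - <<'E'
from h import *
im=cv2.imread('pics/top0.png'); hsv=cv2.cvtColor(im,cv2.COLOR_BGR2HSV)
def blob(name,lo,hi,z,box=(200,145,270,230)):
    m=cv2.inRange(hsv,lo,hi); k=np.zeros_like(m); x0,y0,x1,y1=box; k[y0:y1,x0:x1]=1; m*=k
    p=np.argwhere(m)[:,::-1]
    if len(p)<4: print(name,len(p)); return
    w=ray('top',p,z)[:,:2].astype(np.float32); r=cv2.minAreaRect(w); print(name,len(p),np.round(w.mean(0),1),[np.round(v,1) for v in r]); return r
r=blob('green',(55,60,30),(90,255,255),12)
blob('tail',(100,120,60),(125,255,255),47)
blob('yellow',(22,120,120),(35,255,255),37)
blob('red',(0,150,80),(8,255,255),46,(235,145,260,175))
blob('coupon',(0,0,130),(180,50,255),42,(230,160,258,225))
blob('spare',(0,150,80),(8,255,255),12,(262,185,290,225))
blob('wrench',(0,0,130),(180,60,255),5,(190,155,210,220))
print(ray('top',[[213,157],[260,155],[258,222],[210,222]],12))
cr=cv2.resize(im[140:240,185:305],None,fx=6,fy=6,interpolation=cv2.INTER_CUBIC); cv2.imwrite('pics/topc.png',cr)
im2=cv2.imread('pics/scene0.png')
cv2.imwrite('pics/scenec.png',cv2.resize(im2[150:240,215:350],None,fx=5.5,fy=5.5,interpolation=cv2.INTER_CUBIC))
E
```

```text
green 676 [549.   70.6] [array([556.4,  79.1]), array([148.2, 213.3]), np.float64(84.7)]
tail 736 [559.6 124.8] [array([552.3, 103.7]), array([ 99.6, 164.7]), np.float64(84.4)]
yellow 263 [550.   53.3] [array([554.1,  54.3]), array([ 67.1, 204.9]), np.float64(84.5)]
red 63 [648.1  45.1] [array([647.9,  45.3]), array([46. , 13.5]), np.float64(89.7)]
coupon 419 [547.2  60.2] [array([549.5,  55.5]), array([ 85.8, 191.9]), np.float64(85.6)]
spare 337 [503.  -48.1] [array([501.5, -48.2]), array([49.8, 76.9]), np.float64(89.4)]
wrench 292 [566.1 195.9] [array([563.3, 193.4]), array([ 37.3, 176.7]), np.float64(89.7)]
[[663.62596313 153.59789412  12.        ]
 [669.79490424  -4.92115409  12.        ]
 [443.70480431   3.56570738  12.        ]
 [444.45483077 161.15214702  12.        ]]
```

View pics/topc.png

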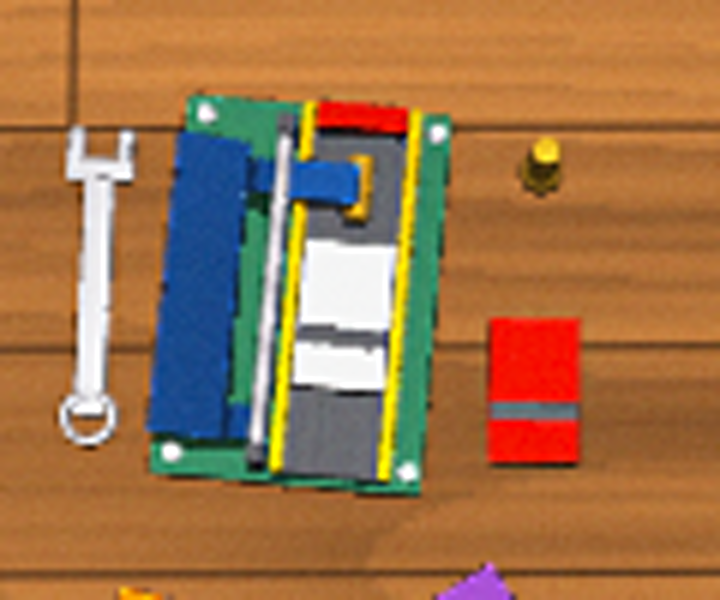

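View pics/scenec.png

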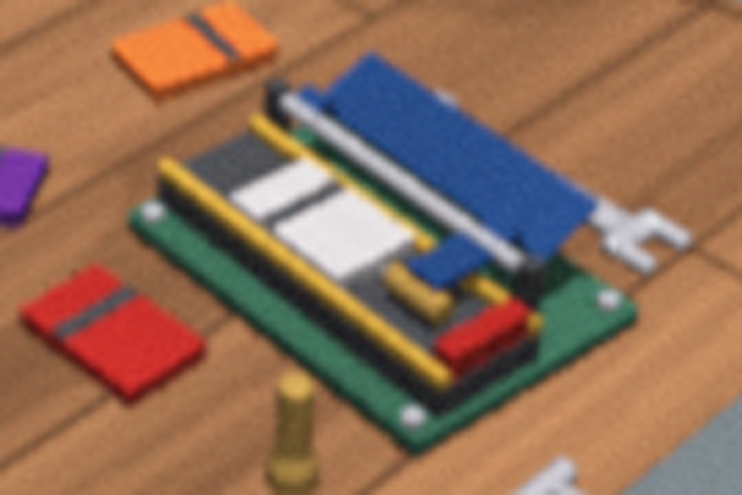

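```bash
python3 - <<'E'
from h import *
def c(pts,z): 
    p=(np.array(pts,float)+.5)/6-.5+[185,140]; return ray('top',p,z)[:,:2]
a=np.radians(-5.3); u=np.array([np.cos(a),np.sin(a)]); v=np.array([-u[1],u[0]])
base=c([(188,95),(452,117),(420,495),(150,475)],12)
e=base[1]-base[2]; e2=base[0]-base[3]; print('base angles',[np.degrees(np.arctan2(q[1],q[0])) for q in (e,e2)], np.linalg.norm(e),np.linalg.norm(e2))
for n,pts,z in [('base',[(188,95),(452,117),(420,495),(150,475)],12),('tail ends',[(215,137),(187,434)],49),('rail axis ends L,R far/near',[(310,103),(415,112),(277,472),(383,479)],37),
 ('coupon rear',[(338,386)],42),('coupon rear bottom',[(338,390)],30),('coupon front',[(350,242)],42),('stop',[(362,131)],46),('stop@30',[(362,131)],30),('posts',[(287,125),(255,460)],57)]:
    w=c(pts,z); print(n,np.round(w,1).tolist(),'proj u,v',np.round(np.c_[w@u,w@v],1).tolist())
E
```

```text
base angles [np.float64(-5.198744206688095), np.float64(-5.030948092341566)] 213.04798449053058 214.74450767540557
base [[669.1, 143.8], [655.7, -4.5], [443.5, 14.8], [455.1, 162.6]] proj u,v [[652.9, 205.0], [653.3, 56.1], [440.2, 55.7], [438.2, 204.0]]
tail ends [[636.0, 125.6], [473.6, 139.3]] proj u,v [[621.7, 183.8], [458.7, 182.5]]
rail axis ends L,R far/near [[657.8, 74.3], [652.5, 16.5], [454.2, 91.8], [450.1, 34.9]] proj u,v [[648.2, 134.7], [648.2, 76.7], [443.7, 133.4], [445.0, 76.3]]
coupon rear [[499.9, 58.9]] proj u,v [[492.4, 104.8]]
coupon rear bottom [[499.3, 59.2]] proj u,v [[491.7, 105.0]]
coupon front [[578.8, 52.3]] proj u,v [[571.5, 105.5]]
stop [[639.7, 45.5]] proj u,v [[632.8, 104.4]]
stop@30 [[643.5, 45.8]] proj u,v [[636.6, 105.0]]
posts [[640.6, 86.0], [458.7, 102.5]] proj u,v [[630.0, 144.8], [447.3, 144.4]]
```

Jig pose: yaw about -5.2°, channel at v=105, origin at u≈559.5. The rail, tail and stop points agree to about 2 mm. The coupon rear is at jig x≈-67.5, which puts its origin at -27.5, inside the stated range. First I'll turn the tool to match the jig and set the opening to 56.

>>> arm_command:
  gripper: [56,56,56,56,56]
  dp:
    - [0,0,0]
    - [0,0,0]
    - [0,0,0]
    - [0,0,0]
    - [0,0,0]
  twist: [-0.69,-0.69,-0.69,-0.69,-0.69]

```text
time: 0.72
tool_pos: [201.7, 484.4, 197.9]
tcp_rot: [-3.141, -0.0, 3.05]
contact_force: [-1.3, -0.0, -0.0]
grip_width: 56.1
finger_force: 0.0
```

>>> arm_command:
  gripper: [56,56,56,56,56]
  dp:
    - [-0.85,-0.95,0]
    - [-0.85,-0.95,0]
    - [-0.85,-0.95,0]
    - [-0.85,-0.95,0]
    - [-0.85,-0.95,0]
  twist: [0,0,0,0,0]

```text
time: 1.35
tool_pos: [296.9, 355.5, 198.1]
tcp_rot: [-3.141, -0.0, 3.048]
contact_force: [-0.1, -0.5, -0.1]
grip_width: 55.9
finger_force: 0.0
```

>>> arm_command:
  gripper: [56,56,56,56,56]
  dp:
    - [-0.85,-0.95,0]
    - [-0.85,-0.95,0]
    - [-0.85,-0.95,0]
    - [-0.85,-0.95,0]
    - [-0.85,-0.95,0]
  twist: [0,0,0,0,0]

```text
time: 1.98
tool_pos: [391.6, 227.3, 198.1]
tcp_rot: [-3.141, -0.001, 3.048]
contact_force: [-0.4, 0.4, -0.0]
grip_width: 56.1
finger_force: 0.0
```

>>> arm_command:
  gripper: [56,56,56,56,56]
  dp:
    - [-0.85,-0.95,0]
    - [-0.85,-0.95,0]
    - [-0.85,-0.95,0]
    - [-0.85,-0.95,0]
    - [0,0,0]
  twist: [0,0,0,0,0]

```text
time: 2.6
tool_pos: [467.7, 124.3, 197.8]
tcp_rot: [-3.141, -0.001, 3.045]
contact_force: [0.0, 0.7, -0.8]
grip_width: 55.9
finger_force: 0.0
```

>>> arm_command:
  gripper: [56,56,56,56,56]
  dp:
    - [-0.77,-1.0,1.0]
    - [0,0,1.0]
    - [0,0,1.0]
    - [0,0,1.0]
    - [0,0,0.8]
  twist: [0,0,0,0,0]

```text
time: 3.22
tool_pos: [482.8, 99.9, 77.2]
tcp_rot: [3.141, -0.001, 3.048]
contact_force: [0.3, 0.0, 0.4]
grip_width: 56.1
finger_force: 0.0
```

```bash
python3 - <<'E'
from h import *
print(get_obs()['tool_pos'],get_obs()['tcp_rot'])
a=capture('top')[:,:,::-1]; b=capture('scene')[:,:,::-1]
A=cv2.resize(a[140:240,195:265],None,fx=5,fy=5,interpolation=cv2.INTER_CUBIC)
B=cv2.resize(b[130:230,230:320],None,fx=5,fy=5,interpolation=cv2.INTER_CUBIC)
cv2.imwrite('pics/c1.png',np.hstack([A,B]))
E
```

```text
[482.75857419  99.92720282  77.24147281] [ 3.14141538e+00 -1.45387814e-03  3.04843639e+00]
```

View pics/c1.png

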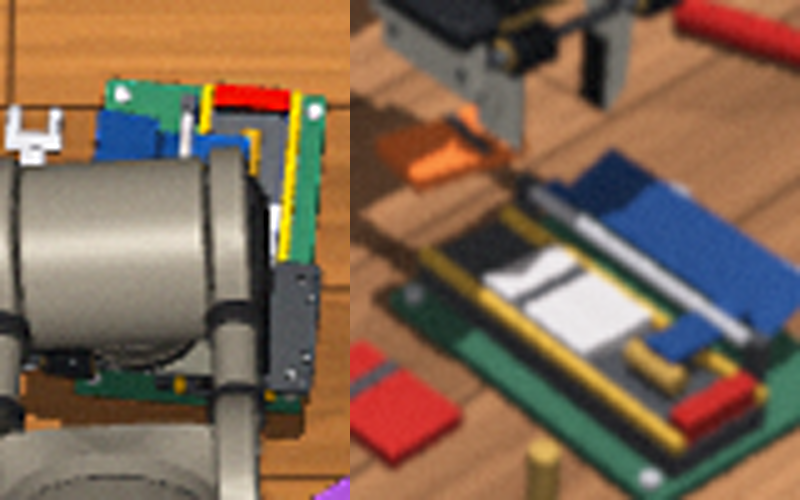

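The right crop shows the pusher fingertip at about (520,145), above the channel's near end and behind the coupon. The tail finger is at about (600,100), above the tail's near end. From the tool pose, the TCP is at jig (-88, 39), so both fingers are clear of the rails and post. I'll press down now.

>>> arm_command:
  gripper: [56,56,56,56,56]
  dp:
    - [0,0,0.5]
    - [0,0,0.4]
    - [0,0,0.3]
    - [0,0,0.3]
    - [0,0,0.15]
  twist: [0,0,0,0,0]

```text
time: 3.95
tool_pos: [483.7, 99.0, 36.6]
tcp_rot: [3.142, -0.0, 3.048]
contact_force: [0.8, -0.2, 0.1]
grip_width: 55.8
finger_force: 0.0
```

>>> arm_command:
  gripper: [56,56,56,56,56]
  dp:
    - [0,0,0.04]
    - [0,0,0.04]
    - [0,0,0]
    - [0,0,0]
    - [0,0,0]
  twist: [0,0,0,0,0]

```text
time: 4.58
tool_pos: [483.9, 99.1, 35.2]
tcp_rot: [3.141, 0.0, 3.048]
contact_force: [0.4, -0.2, 0.5]
grip_width: 55.8
finger_force: 0.0
```

```bash
python3 - <<'E'
from h import *
b=capture('scene')[:,:,::-1]
cv2.imwrite('pics/c2.png',cv2.resize(b[130:230,215:335],None,fx=6,fy=6,interpolation=cv2.INTER_CUBIC))
a=np.radians(-5.3); u=np.array([np.cos(a),np.sin(a),0]); v=np.array([-u[1],u[0],0]); o=559.5*u+105*v
P=[o-97.5*u-8*v+[0,0,35],o-78.5*u-8*v+[0,0,35],o-78.5*u+11*v+[0,0,35],o-78.5*u+67*v+[0,0,35],o-102*u+60*v+[0,0,45],o-67.5*u+[0,0,42]]
print(np.round((proj('scene',P)-[215,130]+.5)*6-.5))
E
```

```text
[[240. 302.]
 [266. 322.]
 [298. 306.]
 [388. 260.]
 [345. 226.]
 [296. 314.]]
```

View pics/c2.png

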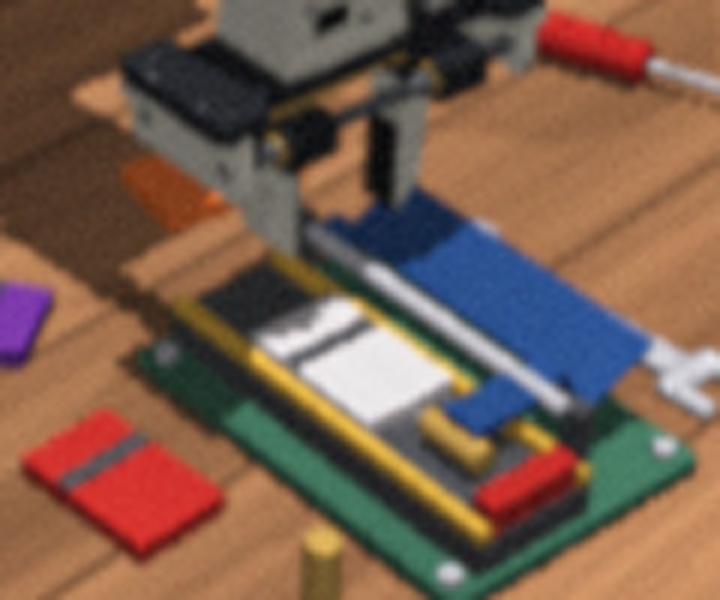

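The coupon rear projects where it is seen, at about (298,314). The fingertips appear about 8 px higher in the image than expected at z=35, and there is no contact force. I'll compare the projected tip corners with both pictures.

```bash
python3 - <<'E'
from h import *
def tips(pos,rot,w,dz):
    Rm=R.from_euler('xyz',rot).as_matrix()
    return np.array([pos+Rm@np.array([sx*9.5,sy*y,-dz]) for sy in(-1,1) for y in (w/2,w/2+19) for sx in(-1,1)])
o=get_obs(); print(o['tool_pos'],o['joint_positions'],o['contact_force'])
ims=[]
for f,pos,rot,w,box in [('pics/scene0.png',np.array([201.7,484.3,197.7]),[-3.1402,0,2.7468],91.4,(250,0,330,80)),(None,o['tool_pos'],o['tcp_rot'],55.8,(235,140,315,220))]:
    b=cv2.imread(f) if f else capture('scene')[:,:,::-1]
    x0,y0,x1,y1=box; c=np.ascontiguousarray(cv2.resize(b[y0:y1,x0:x1],None,fx=5,fy=5,interpolation=cv2.INTER_CUBIC))
    for dz,col in ((0,(0,0,255)),(25,(0,255,0))):
        for p in tips(pos,rot,w,dz): 
            q=(proj('scene',p)[0]-[x0,y0]+.5)*5; cv2.circle(c,tuple(int(t) for t in q),2,col,-1)
    ims.append(c)
cv2.imwrite('pics/c3.png',np.hstack(ims))
E
```

```text
[483.88709198  99.08828995  35.1649709 ] [ 4.66258096e-02  4.87101657e-01  1.81681790e+00  1.05468793e-04
  8.37426045e-01 -1.43052567e+00] [ 0.28746255 -0.29372116  0.57330197]
```

View pics/c3.png

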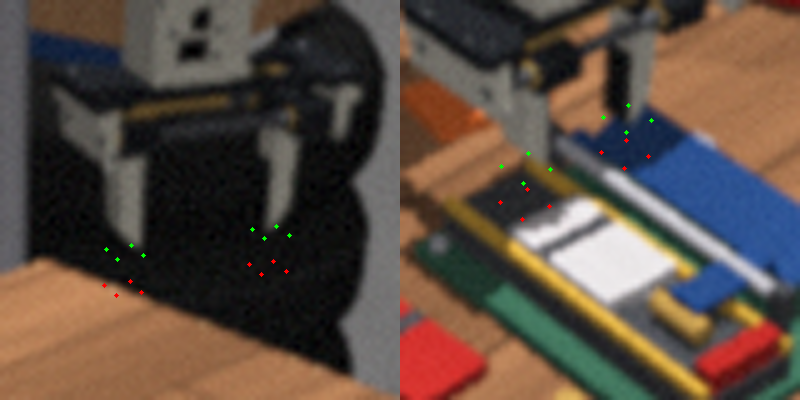

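The fingers visibly end about 25 mm above the reported TCP in both pictures, at the green marks, and the zero force agrees with that. I'll therefore go down in small steps and find the tail by touch.

>>> arm_command:
  gripper: [56,56,56,56,56]
  dp:
    - [0,0,0.06]
    - [0,0,0.06]
    - [0,0,0.06]
    - [0,0,0]
    - [0,0,0]
  twist: [0,0,0,0,0]

```text
time: 5.3
tool_pos: [483.8, 99.1, 30.6]
tcp_rot: [3.142, 0.0, 3.048]
contact_force: [-0.6, -0.2, -0.6]
grip_width: 55.8
finger_force: 0.0
```

>>> arm_command:
  gripper: [56,56,56,56,56]
  dp:
    - [0,0,0.06]
    - [0,0,0.06]
    - [0,0,0.06]
    - [0,0,0]
    - [0,0,0]
  twist: [0,0,0,0,0]

```text
time: 5.92
tool_pos: [483.8, 99.1, 26.1]
tcp_rot: [3.141, 0.0, 3.048]
contact_force: [-0.4, 0.1, 0.7]
grip_width: 56.0
finger_force: 0.0
```

>>> arm_command:
  gripper: [56,56,56,56,56]
  dp:
    - [0,0,0.06]
    - [0,0,0.06]
    - [0,0,0]
    - [0,0,0]
    - [0,0,0]
  twist: [0,0,0,0,0]

```text
time: 6.55
tool_pos: [483.8, 99.1, 23.1]
tcp_rot: [3.141, 0.0, 3.048]
contact_force: [-0.5, -0.5, -0.1]
grip_width: 56.0
finger_force: 0.0
```

>>> arm_command:
  gripper: [56,56,56,56,56]
  dp:
    - [0,0,0.06]
    - [0,0,0.06]
    - [0,0,0]
    - [0,0,0]
    - [0,0,0]
  twist: [0,0,0,0,0]

```text
time: 7.18
tool_pos: [483.9, 99.1, 20.1]
tcp_rot: [3.141, 0.0, 3.048]
contact_force: [1.3, 0.8, 0.8]
grip_width: 56.1
finger_force: 0.0
```

>>> arm_command:
  gripper: [56,56,56,56,56]
  dp:
    - [0,0,0.06]
    - [0,0,0.06]
    - [0,0,0]
    - [0,0,0]
    - [0,0,0]
  twist: [0,0,0,0,0]

```text
time: 7.8
tool_pos: [483.9, 99.1, 17.3]
tcp_rot: [3.141, 0.0, 3.048]
contact_force: [-1.1, -0.4, 6.1]
grip_width: 56.1
finger_force: 2.1
```

```bash
python3 - <<'E'
from h import *
b=capture('scene')[:,:,::-1]
cv2.imwrite('pics/c4.png',cv2.resize(b[140:225,225:325],None,fx=7,fy=7,interpolation=cv2.INTER_CUBIC))
E
```

```text
(no output)
```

View pics/c4.png

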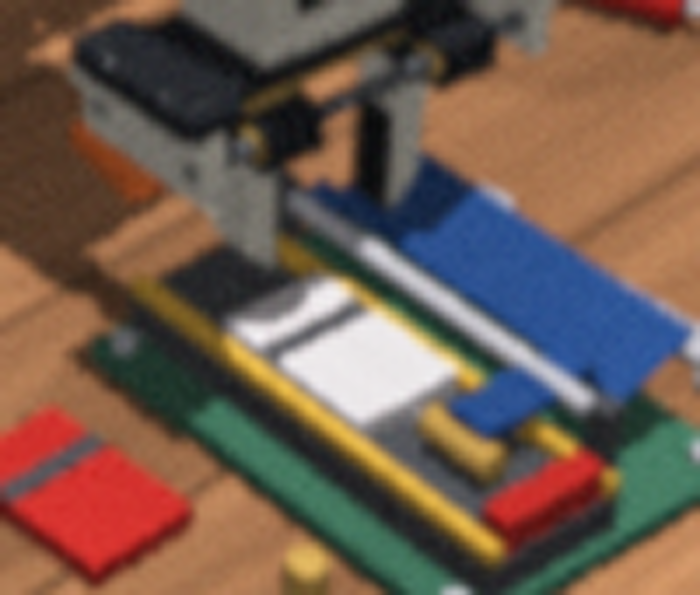

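Contact with the tail came at TCP 18, so the tips are about 32 mm above the reported TCP. In the picture the pusher's bottom is at about (262,262) and the tail finger's at (392,205), touching the tail. I'll check their jig coordinates at z≈50.

```bash
python3 - <<'E'
from h import *
a=np.radians(-5.3); u=np.array([np.cos(a),np.sin(a)]); v=np.array([-u[1],u[0]])
for n,p in (('push bottom left',(235,245)),('push bottom right',(276,268)),('tail bottom left',(365,195)),('tail bot',(397,208)),('tail right',(415,190))):
    q=ray('scene',(np.array(p)+.5)/7-.5+[225,140],50)[0,:2]; print(n,np.round([q@u-559.5,q@v-105],1))
E
```

```text
push bottom left [-94.9   2.4]
push bottom right [-73.4   5.3]
tail bottom left [-87.8  64.9]
tail bot [-73.2  69. ]
tail right [-77.7  83. ]
```

>>> arm_command:
  gripper: [56,56,56,56,56]
  dp:
    - [0,0,-0.2]
    - [0.12,-0.2,0]
    - [0,0,0.3]
    - [0,0,0.2]
    - [0,0,0.1]
  twist: [0,0,0,0,0]

```text
time: 8.48
tool_pos: [480.4, 91.9, 7.7]
tcp_rot: [-3.138, 0.0, 3.049]
contact_force: [-5.9, -17.5, 22.9]
grip_width: 55.9
finger_force: 12.2
```

>>> arm_command:
  gripper: [56,56,56,56,56]
  dp:
    - [0,0,0.08]
    - [0,0,0.06]
    - [0,0,0]
    - [0,0,0]
    - [0,0,0]
  twist: [0,0,0,0,0]

```text
time: 9.1
tool_pos: [480.4, 90.8, 5.6]
tcp_rot: [-3.137, 0.001, 3.049]
contact_force: [-8.3, -22.1, 29.3]
grip_width: 55.8
finger_force: 15.1
```

```bash
python3 - <<'E'
from h import *
o=get_obs(); print(o['contact_force'],o['moment'],o['tool_pos'],o['tau'])
b=capture('scene')[:,:,::-1]; t=capture('top')[:,:,::-1]
cv2.imwrite('pics/s5.png',b)
A=cv2.resize(b[145:215,232:312],None,fx=7,fy=7,interpolation=cv2.INTER_CUBIC)
B=cv2.resize(t[150:230,215:265],None,fy=6.125,fx=4.5,interpolation=cv2.INTER_CUBIC)
cv2.imwrite('pics/c5.png',np.hstack([A,B]))
E
```

```text
[ -8.33310085 -22.0997093   29.25682804] [-2.97306497  1.47767655  0.19789883] [480.42071832  90.78672951   5.57270672] [  9.55228686 -30.93826175 -14.76960987   4.24227118  -2.85129435
   0.18765825]
```

View pics/c5.png

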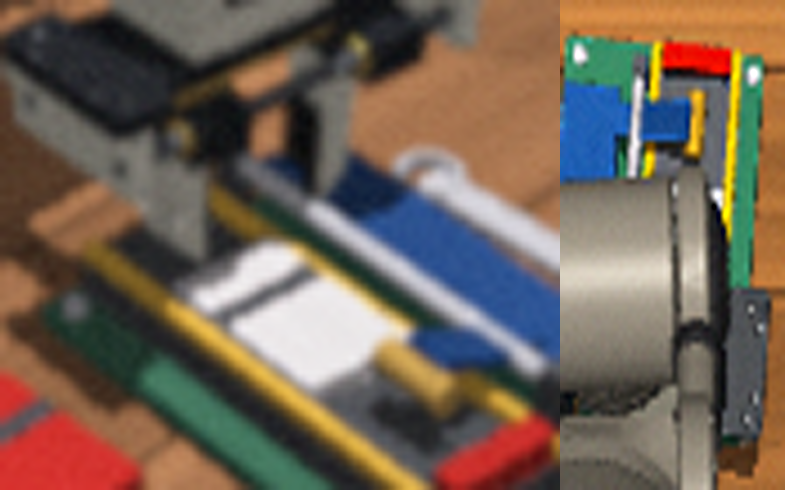

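The pusher looks well placed in the channel, behind the coupon. The tail finger has landed too close to the hinge bar and is wedging: the lever is short and the load leans toward -y. I'll lift, open to 70 with the pusher held at the same y so the tail finger sits further out, and press again.

>>> arm_command:
  gripper: [56,56,56,70,70]
  dp:
    - [0,0,-0.5]
    - [0,0,-0.5]
    - [0,0.0,-0.2]
    - [0,0.28,0]
    - [0,0,0]
  twist: [0,0,0,0,0]

```text
time: 9.82
tool_pos: [480.7, 102.0, 33.1]
tcp_rot: [3.142, -0.001, 3.049]
contact_force: [-0.6, -0.3, -0.8]
grip_width: 68.7
finger_force: 0.0
```

```bash
python3 - <<'E'
from h import *
a=np.radians(-5.3); u=np.array([np.cos(a),np.sin(a)]); v=np.array([-u[1],u[0]])
for n,p in (('push left',(165,235)),('push right',(208,258)),('tail l',(300,190)),('tail bot',(325,200)),('tail right',(347,178)),('coupon rear L',(185,290)),('coupon rear R',(255,240))):
    z=42 if 'coup' in n else 38
    q=ray('scene',(np.array(p)+.5)/7-.5+[232,145],z)[0,:2]; print(n,np.round([q@u-559.5,q@v-105],1))
o=get_obs();t=o['tool_pos'];print('tcp jig',t[:2]@u-559.5,t[:2]@v-105,t,o['contact_force'],o['moment'],o['grip_width'])
E
```

```text
push left [-99.6  -4.2]
push right [-77.6  -0.6]
tail l [-88.5  57.5]
tail bot [-77.1  60.9]
tail right [-82.6  77.9]
coupon rear L [-63.9 -23.9]
coupon rear R [-70.9  17.9]
tcp jig -90.30064214729902 40.941148555993436 [480.67405861 101.97698578  33.05941194] [-0.61152618 -0.2693035  -0.7902017 ] [-0.0074171   0.01580064  0.0390118 ] 68.6882689753
```

>>> arm_command:
  gripper: [70,70,70,70,70]
  dp:
    - [0,-0.12,0.3]
    - [0,0,0.25]
    - [0,0,0.1]
    - [0,0,0]
    - [0,0,0]
  twist: [0,0,0,0,0]

```text
time: 10.45
tool_pos: [480.5, 98.1, 17.4]
tcp_rot: [-3.141, -0.001, 3.048]
contact_force: [-1.2, -3.1, 3.8]
grip_width: 70.0
finger_force: 2.7
```

```bash
cat > st.py <<'E'
from h import *
a=np.radians(-5.3); u=np.array([np.cos(a),np.sin(a),0]); v=np.array([-u[1],u[0],0])
o=get_obs();t=o['tool_pos'];F=o['contact_force'];M=o['moment']*1000
print('jig',np.round([t@u-559.5,t@v-105,t[2]],1),'F',np.round([F@u,F@v,F[2]],1),'rot',o['tcp_rot'],'w',o['grip_width'],'t',o['time'])
for rz in(0,-100,-140,-160,-180,-200,-220): # contact position rel. moment origin
    rx=(rz*F[0]-M[1])/F[2]; ry=(M[0]+rz*F[1])/F[2]; r=np.array([rx,ry,0]); print(rz,np.round([r@u,r@v],1),end=' ')
E
python3 st.py
```

```text
jig [-90.2  37.1  17.4] F [-0.9 -3.2  3.8] rot [-3.14130610e+00 -5.19608782e-04  3.04794914e+00] w 70.0116818164516 t 10.45
0 [-98.3 -96.3] -100 [-75.2 -11.5] -140 [-66.   22.5] -160 [-61.4  39.4] -180 [-56.8  56.4] -200 [-52.2  73.4] -220 [-47.6  90.3]
```

>>> arm_command:
  gripper: [70,70,70,70,70]
  dp:
    - [0,0,0.1]
    - [0,0,0]
    - [0,0,0]
    - [0,0,0]
    - [0,0,0]
  twist: [0,0,0,0,0]

```text
time: 11.08
tool_pos: [480.5, 97.9, 15.1]
tcp_rot: [-3.141, -0.0, 3.048]
contact_force: [-3.0, -5.0, 5.6]
grip_width: 70.2
finger_force: 3.4
```

```bash
python3 st.py
```

```text
jig [-90.1  36.9  15.1] F [-2.6 -5.2  5.6] rot [-3.14094448e+00 -2.85066261e-04  3.04815124e+00] w 70.19179299840869 t 11.075
0 [ -74.2 -110.5] -100 [-27.9 -16.6] -140 [-9.4 21. ] -160 [-0.2 39.8] -180 [ 9.1 58.6] -200 [18.3 77.4] -220 [27.6 96.2]
```

>>> arm_command:
  gripper: [70,70,70,70,70]
  dp:
    - [0,0,0.1]
    - [0,0,0]
    - [0,0,0]
    - [0,0,0]
    - [0,0,0]
  twist: [0,0,0,0,0]

```text
time: 11.7
tool_pos: [480.5, 97.5, 12.7]
tcp_rot: [-3.14, -0.0, 3.048]
contact_force: [-3.2, -6.4, 6.8]
grip_width: 70.0
finger_force: 4.3
```

```bash
python3 st.py
```

```text
jig [-90.1  36.5  12.7] F [-2.6 -6.6  6.8] rot [-3.14045078e+00 -2.20477996e-04  3.04828694e+00] w 70.04731730346627 t 11.7
0 [ -65.  -135.6] -100 [-27.1 -38.6] -140 [-12.    0.2] -160 [-4.4 19.6] -180 [ 3.2 39. ] -200 [10.8 58.4] -220 [18.4 77.8]
```

Sitting further out, the force is moderate and mostly friction drag. I'll follow the tail's arc by moving a little in -y while pressing.

>>> arm_command:
  gripper: [70,70,70,70,70]
  dp:
    - [0,-0.05,0.1]
    - [0,-0.04,0.1]
    - [0,-0.03,0.05]
    - [0,0,0]
    - [0,0,0]
  twist: [0,0,0,0,0]

```text
time: 12.32
tool_pos: [480.3, 95.3, 6.6]
tcp_rot: [-3.142, 0.0, 3.048]
contact_force: [-3.6, -3.3, 9.2]
grip_width: 70.1
finger_force: 4.6
```

>>> arm_command:
  gripper: [70,70,70,70,70]
  dp:
    - [0,-0.03,0.1]
    - [0,0,0]
    - [0,0,0]
    - [0,0,0]
    - [0,0,0]
  twist: [0,0,0,0,0]

```text
time: 12.95
tool_pos: [480.3, 94.3, 4.4]
tcp_rot: [-3.141, 0.0, 3.048]
contact_force: [-5.8, -4.6, 11.7]
grip_width: 70.0
finger_force: 5.8
```

```bash
python3 st.py
```

```text
jig [-90.   33.2   4.4] F [-5.4 -5.1 11.7] rot [-3.14119954e+00  2.27088805e-04  3.04815730e+00] w 70.02584473642526 t 12.95
0 [-62.1 -38.4] -100 [-16.3   5.4] -140 [ 2.1 23. ] -160 [11.3 31.7] -180 [20.4 40.5] -200 [29.6 49.3] -220 [38.8 58. ]
```

>>> arm_command:
  gripper: [70,70,70,70,70]
  dp:
    - [0,-0.02,0.08]
    - [0,0,0.04]
    - [0,0,0]
    - [0,0,0]
    - [0,0,0]
  twist: [0,0,0,0,0]

```text
time: 13.58
tool_pos: [480.5, 94.1, 3.2]
tcp_rot: [3.141, 0.002, 3.048]
contact_force: [-9.8, -4.1, 31.1]
grip_width: 69.6
finger_force: 15.6
```

```bash
cat > nose.py <<'E'
from st import *
def brass(im):
    h=cv2.cvtColor(im,cv2.COLOR_BGR2HSV)[186:212,276:306]
    m=cv2.inRange(h,(14,90,60),(28,255,255)); n,l,s,c=cv2.connectedComponentsWithStats(m)
    return [(s[i][4],np.round(c[i]+[276,186],1)) for i in range(1,n) if s[i][4]>12]
if __name__=='__main__':
    cur=np.ascontiguousarray(capture('scene')[:,:,::-1]); cv2.imwrite('pics/cur.png',cur)
    print()
    for f in('pics/scene0.png','pics/s5.png','pics/cur.png'): print(f,brass(cv2.imread(f)))
    org=559.5*u+105*v
    def q(x,y,z): return org+x*u+y*v+np.array([0,0,z])
    for th in(0,.21,.28,.4,.46):
        c,s=np.cos(th),np.sin(th); Y,Z=-2-40,40-50  # nose centre
        print(th,proj('scene',q(42,40+Y*c+Z*s,50-Y*s+Z*c)).round(1))
E
python3 nose.py
```

```text
jig [-89.7  33.1   3.2] F [-9.4 -5.  31.1] rot [3.14136652e+00 1.67303536e-03 3.04836725e+00] w 69.63997974310892 t 13.575
0 [-52.9   8.2] -100 [-22.9  24.1] -140 [-10.8  30.5] -160 [-4.8 33.7] -180 [ 1.2 36.9] -200 [ 7.2 40.1] -220 [13.2 43.3] 
pics/scene0.png [(np.int32(22), array([289.2, 191.4])), (np.int32(72), array([290.8, 203.2])), (np.int32(27), array([302.2, 202. ])), (np.int32(58), array([280.9, 207.5]))]
pics/s5.png [(np.int32(16), array([286.4, 188.4])), (np.int32(112), array([295.1, 199.5])), (np.int32(57), array([280.9, 207.5]))]
pics/cur.png [(np.int32(128), array([294. , 197.4])), (np.int32(60), array([280.9, 207.5]))]
0 [[291.  203.2]]
0.21 [[290.9 200.7]]
0.28 [[290.9 199.8]]
0.4 [[291.2 198.2]]
0.46 [[291.4 197.4]]
```

Fully down: the force jumped to 31 N and the nose row, 197.4, matches 0.46 rad. I'll ease off slightly and push along the channel.

>>> arm_command:
  gripper: [70,70,70,70,70]
  dp:
    - [-0.1,0,-0.03]
    - [-0.15,0,0]
    - [-0.15,0,0]
    - [-0.15,0,0]
    - [-0.15,0,0]
  twist: [0,0,0,0,0]

```text
time: 14.25
tool_pos: [489.4, 93.5, 2.9]
tcp_rot: [-3.141, -0.015, 3.051]
contact_force: [-29.2, 1.0, 41.7]
grip_width: 69.6
finger_force: 19.5
```

```bash
python3 nose.py | sed -n '1p;5p'
```

```text
jig [-80.8  33.3   2.9] F [-29.2  -1.7  41.7] rot [-3.14073257 -0.01529132  3.0506553 ] w 69.61139996264103 t 14.25
pics/cur.png [(np.int32(129), array([293.9, 197.4])), (np.int32(59), array([280.8, 207.5]))]
```

>>> arm_command:
  gripper: [70,70,70,70,70]
  dp:
    - [0,0,-0.04]
    - [0,0,-0.03]
    - [0,0,0]
    - [0,0,0]
    - [0,0,0]
  twist: [0,0,0,0,0]

```text
time: 14.92
tool_pos: [492.8, 93.3, 3.7]
tcp_rot: [-3.141, -0.009, 3.049]
contact_force: [-17.5, 0.7, 23.9]
grip_width: 70.1
finger_force: 11.8
```

```bash
python3 nose.py | sed -n '1p;5p'
```

```text
jig [-77.4  33.4   3.7] F [-17.5  -1.   23.9] rot [-3.14140671 -0.00913788  3.04898593] w 70.0735598481975 t 14.925
pics/cur.png [(np.int32(128), array([294.1, 197.6])), (np.int32(60), array([281. , 207.5]))]
```

>>> arm_command:
  gripper: [70,70,70,70,70]
  dp:
    - [-0.1,0,-0.02]
    - [-0.1,0,0]
    - [-0.1,0,0]
    - [-0.1,0,0]
    - [-0.1,0,0]
  twist: [0,0,0,0,0]

```text
time: 15.6
tool_pos: [505.1, 92.1, 3.9]
tcp_rot: [-3.141, -0.01, 3.049]
contact_force: [-16.8, 1.2, 20.5]
grip_width: 70.2
finger_force: 10.8
```

```bash
python3 nose.py | sed -n '1p;5p'
```

```text
jig [-65.   33.3   3.9] F [-16.8  -0.3  20.5] rot [-3.14135545 -0.00983353  3.04879685] w 70.18134814655474 t 15.6
pics/cur.png [(np.int32(125), array([294.3, 197.7])), (np.int32(59), array([280.9, 207.5]))]
```

>>> arm_command:
  gripper: [70,70,70,70,70]
  dp:
    - [-0.1,0,0]
    - [-0.1,0,0]
    - [-0.1,0,0]
    - [-0.1,0,0]
    - [-0.1,0,0]
  twist: [0,0,0,0,0]

```text
time: 16.27
tool_pos: [517.9, 90.9, 3.9]
tcp_rot: [-3.141, -0.009, 3.049]
contact_force: [-15.7, 0.9, 19.0]
grip_width: 70.3
finger_force: 11.2
```

>>> arm_command:
  gripper: [70,70,70,70,70]
  dp:
    - [-0.1,0,0]
    - [-0.1,0,0]
    - [-0.1,0,0]
    - [-0.1,0,0]
    - [-0.1,0,0]
  twist: [0,0,0,0,0]

```text
time: 16.9
tool_pos: [530.4, 89.8, 4.0]
tcp_rot: [-3.141, -0.009, 3.049]
contact_force: [-17.1, 0.0, 18.8]
grip_width: 70.0
finger_force: 10.8
```

```bash
python3 nose.py | sed -n '1p;5p'
```

```text
jig [-39.6  33.4   4. ] F [-17.   -1.5  18.8] rot [-3.14149967 -0.00906083  3.04890726] w 70.03973051196937 t 16.9
pics/cur.png [(np.int32(80), array([291., 196.])), (np.int32(23), array([302.9, 202. ])), (np.int32(57), array([280.9, 207.5]))]
```

>>> arm_command:
  gripper: [70,70,70,70,70]
  dp:
    - [-0.12,0,0]
    - [-0.12,0,0]
    - [-0.12,0,0]
    - [-0.12,0,0]
    - [-0.12,0,0]
  twist: [0,0,0,0,0]

```text
time: 17.58
tool_pos: [545.4, 88.4, 4.0]
tcp_rot: [-3.142, -0.009, 3.049]
contact_force: [-17.4, -0.3, 20.2]
grip_width: 70.0
finger_force: 10.6
```

>>> arm_command:
  gripper: [70,70,70,70,70]
  dp:
    - [-0.06,0,0]
    - [-0.06,0,0]
    - [-0.06,0,0]
    - [-0.06,0,0]
    - [0,0,0]
  twist: [0,0,0,0,0]

```text
time: 18.2
tool_pos: [551.9, 87.8, 4.1]
tcp_rot: [3.142, -0.008, 3.049]
contact_force: [-14.3, 0.4, 18.1]
grip_width: 70.1
finger_force: 9.4
```

```bash
python3 nose.py | sed -n '1p;5p'; python3 - <<'E'
from nose import *
im=cv2.imread('pics/cur.png'); h=cv2.cvtColor(im,cv2.COLOR_BGR2HSV)
m=cv2.inRange(h,(0,0,140),(180,60,255)); m[:175]=0;m[215:]=0;m[:,:250]=0;m[:,310:]=0
n,l,s,c=cv2.connectedComponentsWithStats(m)
org=559.5*u+105*v
for i in range(1,n):
    if s[i][4]>15: 
        p=np.argwhere(l==i)[:,::-1]; w=ray('scene',p,42)-org; X=w@u;Y=w@v; print(s[i],'x',np.percentile(X,[1,99]).round(1),'y',np.percentile(Y,[1,99]).round(1))
E
```

```text
jig [-18.   33.4   4.1] F [-14.3  -0.9  18.1] rot [ 3.14158571 -0.00793874  3.04898988] w 70.08218359059686 t 18.2
pics/cur.png [(np.int32(102), array([288.7, 194.2])), (np.int32(57), array([280.9, 207.5]))]
jig [-18.   33.4   4.1] F [-16.   -0.9  16.9] rot [-3.14158584 -0.00783653  3.04901153] w 69.98582750444903 t 18.25
0 [-155.3   29. ] -100 [-60.3  34.2] -140 [-22.3  36.3] -160 [-3.3 37.4] -180 [15.7 38.4] -200 [34.7 39.5] -220 [53.7 40.5] [302 175   8   8  41] x [-24.1   8.7] y [ 95.1 113.1]
[294 187  16  11  48] x [ 0.9 54.4] y [44.2 55.3]
[280 200  26  14 177] x [24.2 71.4] y [-27.7  26.1]
```

>>> arm_command:
  gripper: [70,70,70,70,70]
  dp:
    - [-0.04,0,0]
    - [-0.04,0,0]
    - [-0.04,0,0]
    - [0,0,0]
    - [0,0,0]
  twist: [0,0,0,0,0]

```text
time: 18.88
tool_pos: [554.2, 87.6, 4.1]
tcp_rot: [3.141, -0.009, 3.048]
contact_force: [-17.0, -0.6, 19.6]
grip_width: 70.0
finger_force: 12.0
```

>>> arm_command:
  gripper: [70,70,70,70,70]
  dp:
    - [-0.04,0,0]
    - [-0.04,0,0]
    - [0,0,0]
    - [0,0,0]
    - [0,0,0]
  twist: [0,0,0,0,0]

```text
time: 19.5
tool_pos: [554.1, 87.6, 4.0]
tcp_rot: [-3.141, -0.014, 3.048]
contact_force: [-22.4, 0.7, 25.5]
grip_width: 69.8
finger_force: 14.8
```

The tool stopped at jig x≈-15.7 with the force rising, so the coupon has met the stop. One more firm nudge to confirm it is seated.

>>> arm_command:
  gripper: [70,70,70,70,70]
  dp:
    - [-0.06,0,-0.02]
    - [-0.06,0,0]
    - [0,0,0]
    - [0,0,0]
    - [0,0,0]
  twist: [0,0,0,0,0]

```text
time: 20.12
tool_pos: [554.0, 87.6, 4.0]
tcp_rot: [-3.141, -0.02, 3.048]
contact_force: [-31.0, 1.4, 28.5]
grip_width: 70.3
finger_force: 17.6
```

```bash
python3 nose.py | sed -n '1p;5p'; python3 - <<'E'
from nose import *
im=cv2.imread('pics/cur.png')
cv2.imwrite('pics/c6.png',cv2.resize(im[150:220,245:325],None,fx=8,fy=8,interpolation=cv2.INTER_CUBIC))
E
```

```text
jig [-15.9  33.4   4. ] F [-31.   -1.5  28.5] rot [-3.14098425 -0.01991285  3.04844864] w 70.29487546614425 t 20.125
pics/cur.png [(np.int32(105), array([288.9, 194.3])), (np.int32(56), array([280.9, 207.5]))]
jig [-15.9  33.4   4. ] F [-30.6  -0.5  29.7] rot [-3.14095177 -0.01992152  3.04841907] w 70.24969465316344 t 20.175
0 [-178.2   10.4] -100 [-75.1  12.2] -140 [-33.9  13. ] -160 [-13.2  13.3] -180 [ 7.4 13.7] -200 [28. 14.] -220 [48.6 14.4]
```

View pics/c6.png

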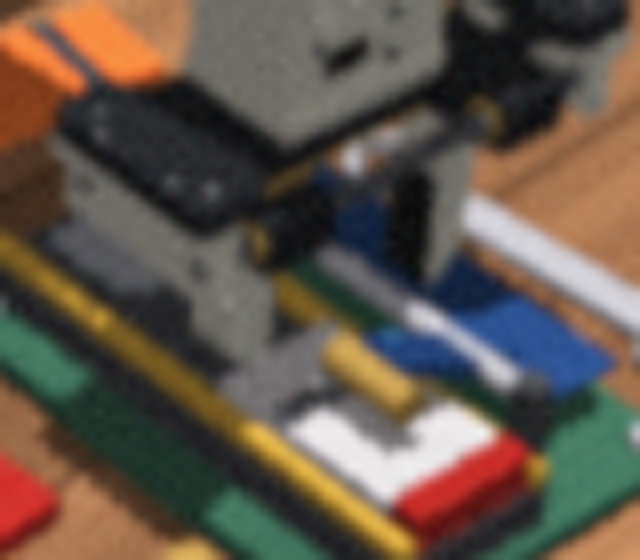

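The coupon's front sits against the red stop at (460,480), with the nose raised above it at (370,375). I'll back the pusher off the coupon with the tail still held down, then lift.

>>> arm_command:
  gripper: [70,70,70,70,70]
  dp:
    - [0.1,0,0.02]
    - [0.1,0,0.02]
    - [0.1,0,0.01]
    - [0.1,0,0]
    - [0,0,0]
  twist: [0,0,0,0,0]

```text
time: 20.8
tool_pos: [554.2, 87.6, 4.2]
tcp_rot: [3.141, 0.001, 3.048]
contact_force: [-4.7, -0.8, 13.8]
grip_width: 70.2
finger_force: 6.4
```

```bash
python3 nose.py | sed -n '1p;5p'
```

```text
jig [-15.7  33.5   4.2] F [-4.6 -1.2 13.8] rot [3.14083259e+00 1.30152519e-03 3.04804465e+00] w 70.15519636576198 t 20.8
pics/cur.png [(np.int32(103), array([289. , 194.4])), (np.int32(57), array([280.8, 207.5]))]
```

Still held down (13.8 N, nose unchanged), and the push force is mostly gone. A little more back-off will separate the pusher.

>>> arm_command:
  gripper: [70,70,70,70,70]
  dp:
    - [0.06,0,0.03]
    - [0.06,0,0.02]
    - [0.06,0,0]
    - [0.04,0,0]
    - [0,0,0]
  twist: [0,0,0,0,0]

```text
time: 21.48
tool_pos: [553.8, 87.8, 4.3]
tcp_rot: [3.14, 0.012, 3.047]
contact_force: [7.0, -1.1, 9.8]
grip_width: 70.2
finger_force: 4.9
```

```bash
python3 nose.py | sed -n '1p;5p'
```

```text
jig [-16.1  33.5   4.3] F [ 7.1 -0.5  9.8] rot [3.13975437 0.01176482 3.04665191] w 70.22894112097315 t 21.475
pics/cur.png [(np.int32(102), array([288.7, 194.1])), (np.int32(58), array([280.8, 207.5]))]
```

>>> arm_command:
  gripper: [70,70,70,70,70]
  dp:
    - [0.04,0,-0.08]
    - [0.04,0.02,-0.1]
    - [0,0.03,-0.1]
    - [0,0.03,-0.15]
    - [0,0.03,-0.2]
  twist: [0,0,0,0,0]

```text
time: 22.15
tool_pos: [546.4, 90.9, 17.2]
tcp_rot: [3.141, -0.001, 3.048]
contact_force: [-0.8, 0.2, 0.4]
grip_width: 69.8
finger_force: 0.0
```

>>> arm_command:
  gripper: [70,70,70,70,70]
  dp:
    - [0,0,-0.3]
    - [0,0,-0.5]
    - [0,0,-0.8]
    - [0,0,-1]
    - [0,0,-1]
  twist: [0,0,0,0,0]

```text
time: 22.78
tool_pos: [546.7, 90.6, 108.7]
tcp_rot: [3.141, 0.0, 3.048]
contact_force: [0.8, -0.5, -0.3]
grip_width: 70.0
finger_force: 0.0
```

>>> arm_command:
  gripper: [70,70,70,70,70]
  dp:
    - [0.8,0,-1]
    - [1,0,-1]
    - [1,0,-0.5]
    - [1,0,0]
    - [0,0,0]
  twist: [0,0,0,0,0]

```text
time: 23.4
tool_pos: [451.2, 99.7, 170.8]
tcp_rot: [3.141, 0.001, 3.048]
contact_force: [0.3, -0.4, -0.3]
grip_width: 70.2
finger_force: 0.0
```

```bash
python3 nose.py | sed -n '1p;3,8p'; python3 - <<'E'
from nose import *
print()
org=559.5*u+105*v
for n,box in(('scene',(250,175,310,215)),('top',(228,155,262,225))):
    im=np.ascontiguousarray(capture(n)[:,:,::-1]); cv2.imwrite(f'pics/end_{n}.png',im); h=cv2.cvtColor(im,cv2.COLOR_BGR2HSV)
    m=cv2.inRange(h,(0,0,140),(180,60,255)); k=np.zeros_like(m);k[box[1]:box[3],box[0]:box[2]]=1;m*=k
    nn,l,s,c=cv2.connectedComponentsWithStats(m)
    for i in range(1,nn):
        if s[i][4]>15:
            p=np.argwhere(l==i)[:,::-1]; w=ray(n,p,42)-org; X=w@u;Y=w@v; print(n,s[i],'x',np.percentile(X,[1,99]).round(1),'y',np.percentile(Y,[1,99]).round(1))
    # change in the rest of the bench against start
    d=cv2.absdiff(im,cv2.imread(f'pics/{n}0.png')).max(2)
    print(n,'changed rows/cols',[cv2.boundingRect(q) for q in cv2.findContours((cv2.medianBlur(d,3)>50).astype(np.uint8),0,2)[0] if cv2.contourArea(q)>15])
E
```

```text
jig [-119.5   36.   170.8] F [ 0.3 -0.3 -0.3] rot [3.14138561e+00 6.40622293e-04 3.04838141e+00] w 70.16623957396028 t 23.4
pics/scene0.png [(np.int32(22), array([289.2, 191.4])), (np.int32(72), array([290.8, 203.2])), (np.int32(27), array([302.2, 202. ])), (np.int32(58), array([280.9, 207.5]))]
pics/s5.png [(np.int32(16), array([286.4, 188.4])), (np.int32(112), array([295.1, 199.5])), (np.int32(57), array([280.9, 207.5]))]
pics/cur.png [(np.int32(37), array([284. , 188.1])), (np.int32(61), array([290.8, 200.5])), (np.int32(58), array([280.8, 207.5]))]
0 [[291.  203.2]]
0.21 [[290.9 200.7]]
0.28 [[290.9 199.8]]
jig [-118.3   35.9  170.6] F [ 0.9 -0.6 -0.3] rot [3.14135079e+00 1.46747101e-03 3.04811628e+00] w 70.02132306581045 t 23.45
0 [-32.7 -53.8] -100 [ 261.4 -227.8] -140 [ 379.  -297.4] -160 [ 437.8 -332.2] -180 [ 496.6 -367. ] -200 [ 555.4 -401.8] -220 [ 614.2 -436.6] 
scene [275 175  35  23 110] x [-70.1  52.2] y [44.2 55. ]
scene [301 175   9   6  26] x [-26.2   2.8] y [101.5 113.2]
scene [272 190  20  12 121] x [-8.2 17. ] y [-27.7  23.2]
scene [280 200  26  14 163] x [27.1 7
[... 248 characters left out ...]
, 7, 7), (188, 37, 17, 22), (161, 34, 24, 27), (135, 28, 24, 26), (302, 26, 8, 19), (256, 25, 15, 22), (169, 24, 14, 8), (317, 17, 5, 10), (282, 8, 18, 9), (174, 5, 6, 16), (293, 0, 7, 9), (281, 0, 9, 8), (237, 0, 25, 14)]
top [237 161  16  16 116] x [29.5 73.7] y [-24.6  25. ]
top [230 162   4  15  33] x [22.5 67.6] y [37.5 44.6]
top [236 179   8  30 186] x [-80.7  11. ] y [-5.  22.4]
top [244 179   7   7  32] x [-3.2 17. ] y [-23.9  -3.7]
top [228 181   6  28 150] x [-80.6   1.9] y [24.5 47.9]
top [238 219   6   6  32] x [-132.2 -115.2] y [-12.7   4.3]
top changed rows/cols [(292, 374, 8, 10), (237, 374, 18, 10), (254, 355, 28, 18), (282, 354, 9, 7), (0, 176, 283, 208), (237, 161, 16, 15)]
```

```bash
python3 -c "
from plant import *
print(close_job())"
```

```text
the job is handed in; nothing more can be done
None
```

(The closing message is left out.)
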